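# Change a vial on the roller mixer

## Robot

A 6-joint arm with a two-finger parallel gripper is mounted at the origin on the work surface. World frame = base frame: x ahead of the robot, y to its left, z up, the work surface at z = 0. Lengths are in m, angles in rad, forces in N, time in s.
With the tool pointing down it reaches from about 0.375 to 0.975 m from the base axis. Payload 3.8 kg.
Tool frame: the origin (TCP) lies where the fingers leave the gripper's body, on its centre line; the fingertips stand 73 mm ahead of it and the grasp point (between the pads) lies 54 mm ahead of it (nose_length is the distance from the TCP to the fingertips, in m); z points along the fingers, y is the line along which they close (so a half turn about z gives the same grasp; the last joint's range is limited). The gripper opens to 85 mm and grips with 20 to 120 N. Pads are 22 mm wide; open, the fingers measure 114 mm over their backs; the gripper's body (76 mm by 85 mm) begins 54 mm behind the grasp point. The pads swing forward as they close: fully open they stand 13 mm farther back than shut.
Start: joints at [1.248, 0.264, 1.604, -0, 1.274, -0.037], TCP at [0.19, 0.648, 0.304] pointing down, gripper open.
Joint ranges: [-2.63, 2.63], [-0.94, 2.18], [0.31, 2.57], [-1.31, 4.45], [0, 2.66], [-2.55, 2.55]. Speed limits (rad/s): [2.57, 2.57, 3.14, 3.14, 3.14, 3.14].

## Interface

Orientations are given as a rotation vector (axis times angle).
In Python, from workcell import read_state, read_camera, calibration, finish_job, look_for, cut_out, tip_of, nose_length gives the robot as it stands.
- The arm moves only by the tool step_arm, never from a script. Its argument "targets" is a list of rows, each a list of 3 entries, a list of its own where there are three numbers: the turn, a rotation vector about the tool's x, y, z in rad, then the shift along the tool's x, y, z in mm, then the finger opening in mm, from 0 to 85.4. In form: [[[ax, ay, az], [x, y, z], grip], ...]. A call has 1 to 5 rows; each row shifts and turns the commanded pose from where the row before left it, along the tool's axes as they then stand; what a row does not reach is not made up. A row lasts 1/12 s, in which the tool goes at most 41.7 mm and 7.16 degrees, less where a joint would pass 70% of its speed; a pose out of reach is approached as far as the arm can. A call with a gripper value outside its range is refused whole. The fingers move at their own pace and stop on an object; "grip_force" is the grip in N (left out, the last holds). Time passes only in rows, so rows that do not move let the fingers close. It gives the time, the measured TCP pose, the force, the opening and the grip force at its end, in the units of the state.
- read_state(): the state, without advancing time (a new reading comes with each control period).
- read_camera(name): name is "scene" or "top" or "wrist"; returns the picture (420x560x3 uint8, red, green, blue); there is no depth.
- calibration(name): a dict with "camera_matrix" (3x3 intrinsics, pixels), "R" (3x3) and "t" (3): a world point X has camera coordinates R X + t. Camera axes: x right, y down, z forward; pixel columns grow to the right and rows downward; lengths in m; the calibration is good to about 2 mm. A picture is of the moment at which its call begins: read the wrist's pose just before it. calibration takes no time and is no camera call; for the wrist camera it gives the pose at the moment of the call.
- finish_job(): hands the job in; it is judged then, once.
Trained networks look in the newest picture that a camera, given by its name, has taken for a name from the list of things; names that differ only in an ending like _2 or _b are one class to them, and where a whole thing is asked for, a point or a joint stands for the part that bears it (a point fixed in the world has none). Each returns a list of dicts, best first, with "score" (0 to 1); they miss things now and then, are a little off and sometimes report something else, mostly with a low value. They report only what shows in the picture. A call takes as long as a camera call. They do not tell look-alikes from the thing itself.
- look_for(camera, query): "extent" ([left, top, right, bottom] in pixels, round what is visible of it).
- cut_out(camera, query): "region" (420x560 bool, what is visible of it) and "extent" ([left, top, right, bottom] in pixels, round what is visible of it).
- tip_of(camera, query): "at" ([row, column] in pixels: a listed point, or the origin of a listed thing).
The state is a dict: "time": time; "q": joint angles; "joint_vel": joint speeds; "joint_torque": joint torques, N m; "tool_pos": TCP position; "tcp_rot": TCP orientation; "wrist_force": force on the tool from outside, world axes, zero at the start; "torque": the same for the moment, N m; "width": opening from 0.0 (shut) to 1.0 (fully open); "grip_force": force on a finger pad.
Only numpy, scipy, OpenCV 4.12 (cv2) and the standard library are available. Lean on these libraries where they do the work, as an engineer would, in place of code of your own. Each camera call takes 0.05 s, during which the arm holds its last target. There are 200 camera calls.

## Task

The red-capped vial on the running roller mixer has been mixed long enough: take it off and lay it on its side in the white tray, and lay the blue-capped vial from the bench down between two rollers so that it turns like the rest. Vials roll and are glass: set them down, do not drop or throw them. Leave the white-capped vials turning on the mixer and do not disturb the other things on the bench.

Things in the scene. Friction and masses are not known exactly. Their poses are not given: they have to be found in the camera images.
- mixer: fixed white roller mixer, 212 mm (own x) by 330 mm (own y), 100 mm high; origin on the bench under the middle of the rollers, z up. Six driven aluminium rollers, 26 mm thick, 220 mm long, lie along own y at own x = -80, -48, -16, 16, 48, 80 mm, axes 72 mm and tops 85 mm above the bench, and all turn the same way at about 27 rev/min. Motor housing at +y end, bearing end at -y, tops 100 mm
- valley_front (a point): middle of the axis line of a vial lying in the valley between the first two rollers: own x = -64 mm of the mixer, 93.4 mm above the bench; axes as the mixer's (valley along y). One vial lies in this valley, one in valley_mid, one in valley_back at the start; which is where differs
- valley_mid (a point): the same for the middle valley, own x = 0 of the mixer
- valley_back (a point): the same for the valley between the last two rollers, own x = +64 mm. (Valleys at own x = -32 and +32 mm are empty, but cramped for fingers; the valley that the red-capped vial leaves has room)
- tray: open white plastic tray, outer 200 mm (own x) by 150 mm (own y), 30 mm high, walls and floor 4 mm thick, fixed on the bench; origin under its middle, z up. A vial lying in it has its axis 17.75 mm above the bench
- vial_done: amber glass vial with paper label and red screw cap: cylinder 27.5 mm in diameter, 95 mm long over the cap, about 65 g (cap slightly narrower than the glass). Origin mid-axis; own x along the axis to the cap, so roll is its spin. Starts lying on the rollers, spinning all the time, axis 93.4 mm above the bench.
- vial_new: amber glass vial with paper label and blue screw cap: cylinder 27.5 mm in diameter, 95 mm long over the cap, about 65 g (cap slightly narrower than the glass). Origin mid-axis; own x along the axis to the cap, so roll is its spin. It lies loose on its side on the open bench at the start, axis 13.75 mm up, pointing any way, and rolls at a touch.
- vial_a: amber glass vial with paper label and white screw cap: cylinder 27.5 mm in diameter, 95 mm long over the cap, about 65 g (cap slightly narrower than the glass). Origin mid-axis; own x along the axis to the cap, so roll is its spin. Starts lying on the rollers, spinning all the time, axis 93.4 mm above the bench. Stays on the mixer.
- vial_b: amber glass vial with paper label and white screw cap: cylinder 27.5 mm in diameter, 95 mm long over the cap, about 65 g (cap slightly narrower than the glass). Origin mid-axis; own x along the axis to the cap, so roll is its spin. Starts lying on the rollers, spinning all the time, axis 93.4 mm above the bench. Stays on the mixer.
- flask: stoppered glass volumetric flask standing on the bench, 62 mm wide, 146 mm tall; origin under its base. Bystander
- beaker: glass beaker, 68 mm wide, 90 mm high, standing on the bench; origin under its base. Bystander
- wash_bottle: white wash bottle with red cap and bent spout, 72 mm wide, 203 mm tall overall; origin under its base. Bystander
- timer: flat orange lab timer, 75 x 110 x 18 mm, lying on the bench; origin under its middle. Bystander
- spatula: thin steel weighing spatula, 180 mm long, lying on the bench, own x along it; origin under its middle. Bystander
Not all that is in view belongs to the job. Several things have the shape of the tray; the one meant has the colours described above.

How it is judged:
By the outcome, as a careful person would: the job done as asked, in the order asked, and still so for the second after the job is handed in, with the robot touching nothing.
It also fails if it takes over 69 s, if anything falls off the work surface, if the arm or the gripper's body presses on something with over 40 N, if the wrist force passes 120 N, or if a joint passes its speed limit or range.

## Working session

There is one attempt and no reset: what is moved stays moved. The work goes in short steps, Python scripts to look and compute and a tool call to move; the robot and the scene stay as the last step left them, time stands still between calls to the robot, and variables do not carry over. Pictures are saved under pics/ and viewed, at most 10 in all, crops included, and the job is handed in when it is done.

Besides the shell and the picture viewer there is one more tool, called after "Request:" as name(argument=value, ...), one argument or row to a line, values as JSON. step_arm: Moves the arm, as the interface text tells. Its arguments: {"type":"object","properties":{"targets":{"type":"array","items":{"type":"array"}},"grip_force":{"type":"number"}},"required":["targets"]}

```bash
ls; mkdir -p pics; cat > h.py <<'E'
import numpy as np, cv2
from workcell import *
from scipy.spatial.transform import Rotation as Ro
def ray(cam,px,z,C=None):
    C=C or calibration(cam);K=np.array(C["camera_matrix"]);R=np.array(C["R"]);t=np.array(C["t"])
    d=R.T@np.linalg.inv(K)@np.array([px[0],px[1],1.]);o=-R.T@t
    return o+d*(z-o[2])/d[2]
def proj(cam,X,C=None):
    C=C or calibration(cam);p=np.array(C["camera_matrix"])@(np.array(C["R"])@np.array(X)+np.array(C["t"]))
    return p[:2]/p[2]
E
python3 - <<'E'
from h import *
a=read_camera("top");b=read_camera("scene")
cv2.imwrite("pics/top.png",cv2.cvtColor(a,cv2.COLOR_RGB2BGR));cv2.imwrite("pics/scene.png",cv2.cvtColor(b,cv2.COLOR_RGB2BGR))
print(read_state())
for c in("top",):
  for q in("mixer","tray","vial_new"):
    for r in look_for(c,q)[:6]:print(c,q,r)
  for q in("valley_front","valley_mid","valley_back","tray"):print(q,tip_of(c,q)[:3])
E
```

```text
pics
{'time': 0.1, 'q': array([ 1.24809268e+00,  2.64731156e-01,  1.60529027e+00, -2.10674948e-06,
        1.27371797e+00, -3.69211719e-02]), 'joint_vel': array([ 0.00010753, -0.00108022, -0.00329466,  0.00051073, -0.00069543,
       -0.00080128]), 'joint_torque': array([ 1.27680041e-04, -5.16702139e+01, -3.68587303e+01, -1.10401193e-04,
        6.21985891e-03, -2.75372224e-05]), 'tool_pos': array([0.19013344, 0.64710785, 0.3026219 ]), 'tcp_rot': array([-0.44732439, -3.10919516,  0.00331789]), 'wrist_force': array([ 0.35253301,  0.24318308, -0.04901851]), 'torque': array([-0.00600109,  0.01889436, -0.00018676]), 'grip_force': 0.0, 'width': 0.9990867189124398}
top mixer {'extent': [110.3, 142.5, 234.2, 224.4], 'score': 0.59}
top tray {'extent': [259.8, 181.0, 322.7, 256.0], 'score': 0.8}
top tray {'extent': [308.3, 275.2, 367.7, 351.1], 'score': 0.78}
top vial_new {'extent': [355.6, 203.8, 368.3, 234.5], 'score': 0.76}
top vial_new {'extent': [113.2, 142.6, 231.6, 223.8], 'score': 0.59}
valley_front [{'at': [199.2, 177.3], 'score': 0.71}]
valley_mid [{'at': [181.8, 179.0], 'score': 0.66}]
valley_back [{'at': [157.2, 187.3], 'score': 0.68}]
tray [{'at': [311.3, 336.2], 'score': 0.93}, {'at': [220.0, 292.0], 'score': 0.61}]
```

View pics/top.png

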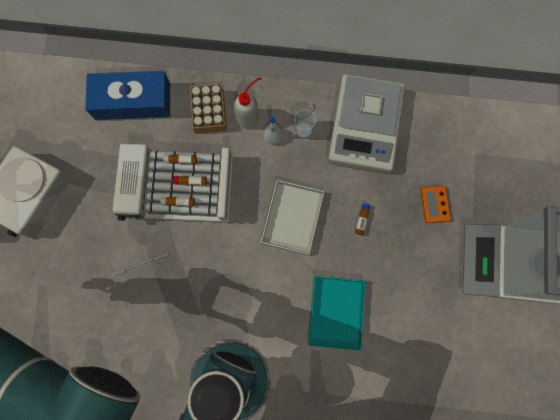

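View pics/scene.png

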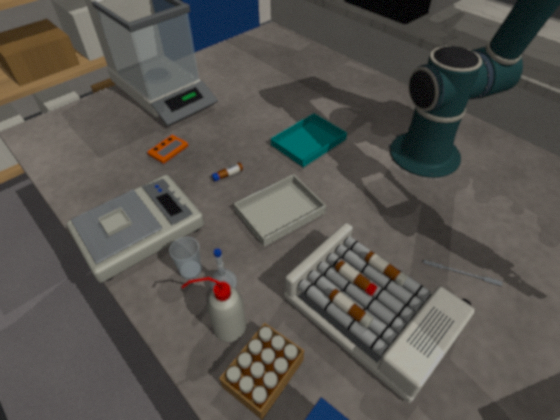

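The top view shows the mixer at (172,182) with the red-capped vial in its middle valley at (189,181), cap at (176,181). The blue-capped vial is at (362,219), cap up in the picture. There are two tray-shaped things: white at (293,216) and teal at (337,313). The white one fits the description. I'll confirm it in an enlarged crop.

```bash
python3 - <<'E'
from h import *
im=cv2.imread("pics/top.png")
c=im[135:265,105:380];cv2.imwrite("pics/crop.png",cv2.resize(c,None,fx=2.9,fy=2.9,interpolation=cv2.INTER_CUBIC))
C=calibration("top")
for q in("vial_done","vial_new","tray"):
  for r in cut_out("top",q)[:5]:
    m=np.argwhere(r["region"])[:,::-1].astype(np.float32)
    (cx,cy),(w,h),a=cv2.minAreaRect(m);print(q,r["score"],r["extent"],(cx,cy),w,h,a)
    z={"vial_done":.0934,"vial_new":.01375,"tray":.03}[q]
    print([ray("top",p,z,C).round(4)[:2].tolist() for p in cv2.boxPoints(((cx,cy),(w,h),a))],ray("top",(cx,cy),z,C).round(4))
for q in("vial_done","vial_new","tray","mixer"):
  for r in tip_of("top",q):print(q,r,ray("top",r["at"][::-1],{"vial_done":.0934,"vial_new":.01375,"tray":.0,"mixer":0}[q],C).round(4))
E
```

```text
vial_done 0.55 [176.1, 174.3, 205.4, 186.1] (190.00274658203125, 179.94752502441406) 32.1660041809082 8.829883575439453 3.012787342071533
[[0.5403, 0.2247], [0.5669, 0.2273], [0.5717, 0.133], [0.5451, 0.1307]] [0.556  0.1789 0.0934]
vial_new 0.65 [359.2, 203.3, 370.3, 231.4] (362.7115478515625, 218.44232177734375) 9.41357421875 30.005769729614258 11.309932708740234
[[0.466, -0.3241], [0.5589, -0.3353], [0.5561, -0.3638], [0.4633, -0.3524]] [ 0.5108 -0.3439  0.0137]
vial_new 0.22 [164.0, 157.6, 195.3, 164.9] (179.53384399414062, 158.89077758789062) 33.33748245239258 9.485373497009277 3.1798300743103027
[[0.6218, 0.2889], [0.6525, 0.292], [0.6575, 0.1877], [0.6268, 0.185]] [0.6396 0.2384 0.0137]
tray 0.84 [308.8, 276.9, 364.9, 350.2] (336.5181579589844, 312.96893310546875) 52.986610412597656 71.65747833251953 3.6913859844207764
[[0.118, -0.212], [0.3215, -0.2064], [0.3278, -0.3619], [0.1243, -0.363]] [ 0.2214 -0.2859  0.03  ]
tray 0.69 [261.3, 181.8, 322.5, 255.3] (291.9999694824219, 216.99996948242188) 50.518436431884766 67.45785522460938 12.994616508483887
[[0.3975, -0.042], [0.6037, -0.0652], [0.5838, -0.2183], [0.3791, -0.1911]] [ 0.4896 -0.1292  0.03  ]
vial_done {'at': [179.9, 192.5], 'score': 0.78} [0.5569 0.1717 0.0934]
vial_done {'at': [158.8, 184.1], 'score': 0.47} [0.6181 0.2054 0.0934]
vial_new {'at': [218.7, 364.5], 'score': 0.82} [ 0.5106 -0.3494  0.0137]
tray {'at': [311.3, 336.2], 'score': 0.93} [ 0.2264 -0.2878  0.    ]
tray {'at': [220.0, 292.0], 'score': 0.61} [ 0.486  -0.1301  0.    ]
mixer {'at': [185.3, 184.6], 'score': 0.93} [0.5603 0.2136 0.    ]
```

View pics/crop.png

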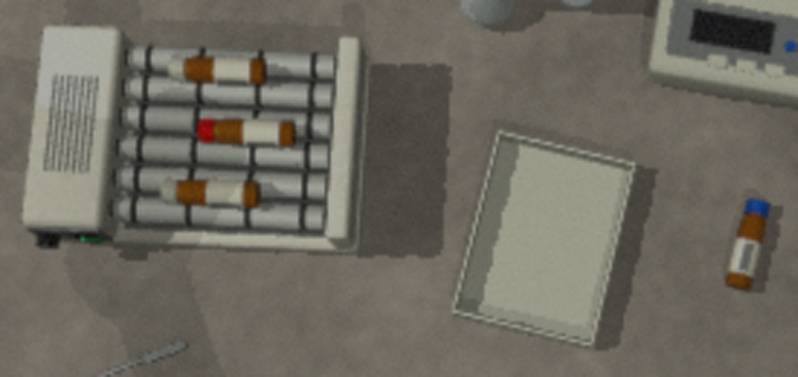

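The crop confirms it: the open white tray is at crop (545,240), i.e. top (293,216). The red cap is in the middle valley at crop (205,131) and the blue cap is at crop (757,207). I'm moving above the red-capped vial.

```bash
cat >> h.py <<'E'
def to(x,y,z,yaw):
    "tool-frame shift (mm) now, turn (rad about tool z) to reach TCP x,y,z and tool-y angle yaw deg"
    s=read_state();R=Ro.from_rotvec(s["tcp_rot"]).as_matrix()
    a=np.degrees(np.arctan2(R[1,1],R[0,1]));d=(yaw-a+180)%360-180
    print("t",round(s["time"],2),"pos",s["tool_pos"].round(4),"yaw",a.round(2),"zax",R[:,2].round(4),"w",round(s["width"]*85.4,1),"F",s["wrist_force"].round(1))
    print("shift mm",(R.T@(np.array([x,y,z])-s["tool_pos"])*1e3).round(1),"turn",round(-np.radians(d),4))
E
python3 - <<'E'
from h import *
import workcell
print(nose_length if not callable(nose_length) else nose_length())
to(.555,.178,.24,3)
E
```

```text
0.0726
t 0.8 pos [0.1903 0.6476 0.3039] yaw 73.63 zax [ 0.  0. -1.] w 85.0 F [-0.5 -0.6  0.2]
shift mm [-482.3 -347.8   63.9] turn 1.2327
```

Request:
step_arm(
  targets=[
    [[0, 0, 0.12], [0, 0, 0], 85],
    [[0, 0, 0.12], [0, 0, 0], 85],
    [[0, 0, 0.12], [0, 0, 0], 85],
    [[0, 0, 0.12], [0, 0, 0], 85],
    [[0, 0, 0.12], [0, 0, 0], 85],
  ],
)

```text
time: 1.22
tool_pos: [0.1903, 0.6476, 0.3039]
tcp_rot: [1.355, 2.834, 0.0]
wrist_force: [0.5, -0.1, -0.2]
width: 0.995
grip_force: 0.0
```

Request:
step_arm(
  targets=[
    [[0, 0, 0.12], [0, 0, 0], 60],
    [[0, 0, 0.12], [0, 0, 0], 60],
    [[0, 0, 0.12], [0, 0, 0], 60],
    [[0, 0, 0.12], [0, 0, 0], 60],
    [[0, 0, 0.12], [0, 0, 0], 60],
  ],
)

```text
time: 1.63
tool_pos: [0.1903, 0.6476, 0.3039]
tcp_rot: [-2.132, -2.307, -0.0]
wrist_force: [0.1, -0.7, 0.2]
width: 0.707
grip_force: 0.0
```

```bash
python3 - <<'E'
from h import *
print(nose_length if not callable(nose_length) else nose_length())
to(.555,.178,.24,3)
E
```

```text
0.0726
t 1.63 pos [0.1903 0.6476 0.3039] yaw 4.53 zax [ 0.e+00  1.e-04 -1.e+00] w 60.4 F [ 0.1 -0.7  0.2]
shift mm [-497.   326.5   63.9] turn 0.0267
```

Request:
step_arm(
  targets=[
    [[0, 0, 0.027], [0, 0, 0], 50],
    [[0, 0, 0], [-33, 21, 4], 50],
    [[0, 0, 0], [-33, 21, 4], 50],
    [[0, 0, 0], [-33, 21, 4], 50],
    [[0, 0, 0], [-33, 21, 4], 50],
  ],
)

```text
time: 2.05
tool_pos: [0.2823, 0.5195, 0.2878]
tcp_rot: [2.155, 2.286, 0.001]
wrist_force: [1.0, 0.5, -0.4]
width: 0.583
grip_force: 0.0
```

Request:
step_arm(
  targets=[
    [[0, 0, 0], [-33, 21, 4], 50],
    [[0, 0, 0], [-33, 21, 4], 50],
    [[0, 0, 0], [-33, 21, 4], 50],
    [[0, 0, 0], [-33, 21, 4], 50],
    [[0, 0, 0], [-33, 21, 4], 50],
  ],
)

```text
time: 2.47
tool_pos: [0.397, 0.3605, 0.2681]
tcp_rot: [2.156, 2.285, 0.001]
wrist_force: [0.9, 0.3, -0.4]
width: 0.583
grip_force: 0.0
```

Request:
step_arm(
  targets=[
    [[0, 0, 0], [-33, 21, 4], 50],
    [[0, 0, 0], [-33, 21, 4], 50],
    [[0, 0, 0], [-33, 21, 4], 50],
    [[0, 0, 0], [-33, 21, 4], 50],
    [[0, 0, 0], [0, 0, 0], 50],
  ],
)

```text
time: 2.88
tool_pos: [0.4908, 0.23, 0.2515]
tcp_rot: [2.16, 2.277, -0.002]
wrist_force: [-0.3, 0.0, 0.0]
width: 0.585
grip_force: 0.0
```

```bash
python3 - <<'E'
from h import *
to(.555,.178,.24,3)
C=calibration("wrist");a=read_camera("wrist")
cv2.imwrite("pics/w1.png",cv2.cvtColor(a,cv2.COLOR_RGB2BGR))
np.savez("w1.npz",**{k:np.array(C[k]) for k in("camera_matrix","R","t")})
for r in cut_out("wrist","vial_done")[:4]:
    m=np.argwhere(r["region"])[:,::-1].astype(np.float32);b=cv2.minAreaRect(m)
    print(r["score"],r["extent"],b,ray("wrist",b[0],.0934,C).round(4),[ray("wrist",p,.0934,C)[:2].round(4).tolist() for p in cv2.boxPoints(b)])
E
```

```text
t 2.88 pos [0.4908 0.23   0.2515] yaw 3.02 zax [ 0.0016 -0.0028 -1.    ] w 50.0 F [-0.3  0.   0. ]
shift mm [-55.3  61.4  11.7] turn 0.0004
0.71 [332.7, 220.9, 368.0, 321.2] ((350.7907409667969, 270.73162841796875), (33.133506774902344, 101.87854766845703), 2.2906100749969482) [0.5573 0.1839 0.0934] [[0.5469, 0.1319], [0.5395, 0.23], [0.5666, 0.2303], [0.5773, 0.132]]
```

View pics/w1.png

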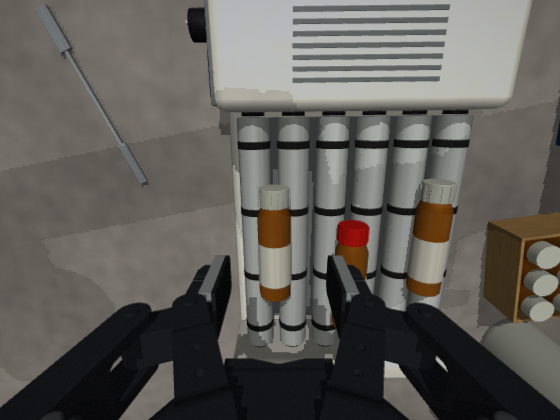

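The wrist view shows the red cap end at (352,222), with the rest of that vial partly hidden by the right finger. The white-capped vials run (274,187)-(274,301) and (439,181)-(424,296). I'll use both to check the valley line.

```bash
python3 - <<'E'
from h import *
C=dict(np.load("w1.npz"))
a=cv2.cvtColor(cv2.imread("pics/w1.png"),cv2.COLOR_BGR2HSV)
m=((a[...,0]<6)|(a[...,0]>174))&(a[...,1]>170)&(a[...,2]>100);m[:200]=0;m[:,:330]=0
p=np.argwhere(m);print(p.min(0),p.max(0))
for P in [(274,187),(274,301),(439,181),(424,296),(352,222),((p[:,1].min()+p[:,1].max())/2,p[:,0].min()+4)]:print(P,ray("wrist",P,.0934,C).round(4))
for P in [(352,234),(350,262)]:print("top",ray("wrist",P,.1065,C).round(4))
E
```

```text
[220 337] [246 368]
(274, 187) [0.4876 0.2541 0.0934]
(274, 301) [0.4927 0.1502 0.0934]
(439, 181) [0.6162 0.2658 0.0934]
(424, 296) [0.6254 0.1624 0.0934]
(352, 222) [0.5526 0.2283 0.0934]
(np.float64(352.5), np.int64(224)) [0.5532 0.2266 0.0934]
top [0.5502 0.2229 0.1065]
top [0.5517 0.1987 0.1065]
```

```bash
python3 - <<'E'
from h import *
to(.556,.181,.16,3.5)
E
```

```text
t 2.98 pos [0.4884 0.2338 0.2518] yaw 3.11 zax [-4.e-04  2.e-04 -1.e+00] w 50.0 F [-0.6 -0.8 -0.9]
shift mm [-56.4  64.7  91.8] turn -0.0069
```

Request:
step_arm(
  targets=[
    [[0, 0, -0.007], [0, 0, 0], 50],
    [[0, 0, 0], [-28, 32, 0], 50],
    [[0, 0, 0], [-28.4, 32.7, 0], 50],
    [[0, 0, 0], [0, 0, 35], 50],
    [[0, 0, 0], [0, 0, 15], 50],
  ],
)

```text
time: 3.4
tool_pos: [0.5546, 0.1851, 0.2007]
tcp_rot: [2.148, 2.293, 0.001]
wrist_force: [-0.5, -0.8, -1.5]
width: 0.588
grip_force: 0.0
```

Request:
step_arm(
  targets=[
    [[0, 0, 0], [0, 0, 0], 50],
    [[0, 0, 0], [0, 0, 0], 50],
  ],
)

```text
time: 3.57
tool_pos: [0.5526, 0.1858, 0.2009]
tcp_rot: [-2.144, -2.294, 0.003]
wrist_force: [0.1, -0.1, 0.7]
width: 0.589
grip_force: 0.0
```

```bash
python3 - <<'E'
from h import *
to(.556,.181,.16,3.5)
C=calibration("wrist");a=read_camera("wrist")
for c in [(.556,.181)]:
  for s in (-1,0,1):
    p=proj("wrist",[c[0]-.061*s*.0475,c[1]+s*.0475,.0934],C);cv2.circle(a,tuple(int(v) for v in p),3,(0,255,0),-1)
cv2.imwrite("pics/w2.png",cv2.cvtColor(a,cv2.COLOR_RGB2BGR))
E
```

```text
t 3.57 pos [0.5526 0.1858 0.2009] yaw 3.85 zax [-2.7e-03 -5.0e-04 -1.0e+00] w 50.3 F [ 0.1 -0.1  0.7]
shift mm [-5.   3.2 40.9] turn 0.0061
```

View pics/w2.png

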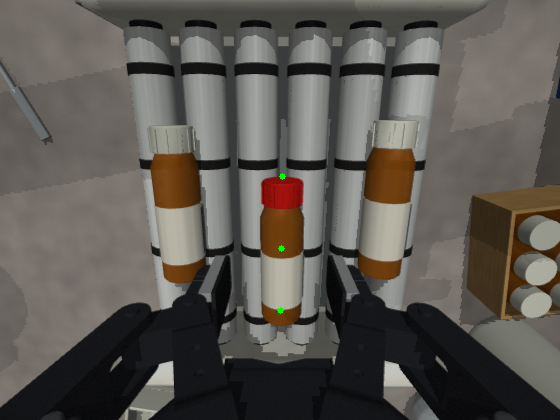

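The wrist view shows the red-capped vial at (282,180)-(281,324), and the predicted axis (green) runs along it. x fits; the middle is about 2 mm nearer −y. Descending.

Request:
step_arm(
  targets=[
    [[0, 0, 0.006], [-6.5, 3.2, 0], 50],
    [[0, 0, 0], [0, 0, 20], 50],
    [[0, 0, 0], [0, 0, 14], 50],
    [[0, 0, 0], [0, 0, 4], 50],
    [[0, 0, 0], [0, 0, 0], 50],
  ],
)

```text
time: 4.03
tool_pos: [0.5573, 0.1784, 0.1639]
tcp_rot: [-2.154, -2.286, 0.001]
wrist_force: [0.0, 0.9, -0.0]
width: 0.583
grip_force: 0.0
```

```bash
python3 - <<'E'
from h import *
to(.556,.179,.16,3.5)
E
```

```text
t 4.03 pos [0.5573 0.1784 0.1639] yaw 3.41 zax [-5.e-04 -2.e-04 -1.e+00] w 49.8 F [ 0.   0.9 -0. ]
shift mm [ 0.6 -1.2  3.9] turn -0.0015
```

Request:
step_arm(
  targets=[
    [[0, 0, 0], [0, -1.2, 4], 50],
    [[0, 0, 0], [0, 0, 0], 36],
    [[0, 0, 0], [0, 0, 0], 24],
    [[0, 0, 0], [0, 0, 0], 24],
    [[0, 0, 0], [0, 0, 0], 24],
  ],
  grip_force=30,
)

```text
time: 4.45
tool_pos: [0.5578, 0.1785, 0.1624]
tcp_rot: [2.153, 2.285, 0.005]
wrist_force: [-0.2, -1.6, 7.6]
width: 0.309
grip_force: 30.0
```

Request:
step_arm(
  targets=[
    [[0, 0, 0], [0, 0, 0], 22],
    [[0, 0, 0], [0, 0, 0], 22],
  ],
)

```text
time: 4.62
tool_pos: [0.559, 0.1787, 0.1631]
tcp_rot: [2.152, 2.283, 0.009]
wrist_force: [0.9, 0.2, 6.1]
width: 0.309
grip_force: 29.9
```

Request:
step_arm(
  targets=[
    [[0, 0, 0], [0, 0, -10], 22],
    [[0, 0, 0], [0, 0, -20], 22],
    [[0, 0, 0], [0, 0, -30], 22],
    [[0, 0, 0], [0, 0, -20], 22],
    [[0, 0, 0], [0, 0, 0], 22],
  ],
)

```text
time: 5.03
tool_pos: [0.5592, 0.1791, 0.2464]
tcp_rot: [2.151, 2.282, 0.013]
wrist_force: [-0.2, 1.2, 0.8]
width: 0.307
grip_force: 29.9
```

```bash
python3 - <<'E'
from h import *
to(.488,-.130,.20,-7)
a=read_camera("wrist");cv2.imwrite("pics/w3.png",cv2.cvtColor(a,cv2.COLOR_RGB2BGR))
E
```

```text
t 5.03 pos [0.5592 0.1791 0.2464] yaw 3.38 zax [ 0.0095  0.0027 -1.    ] w 26.2 F [-0.2  1.2  0.8]
shift mm [-304.4  -89.7   44.9] turn 0.1812
```

View pics/w3.png

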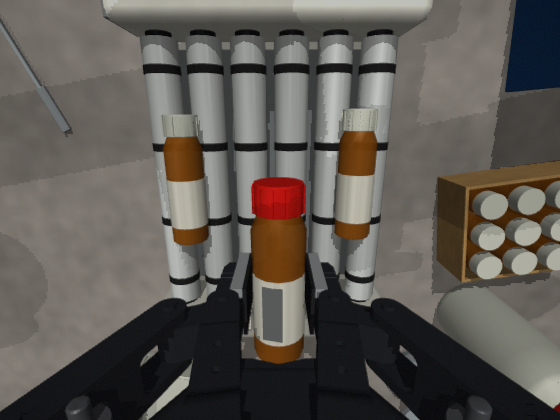

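The red-capped vial is held level between the pads at (278,270), and both white-capped vials are still in place. Moving over the tray.

Request:
step_arm(
  targets=[
    [[0, 0, 0], [-38, -11, 0], 22],
    [[0, 0, 0], [-38, -11, 0], 22],
    [[0, 0, 0], [-38, -11, 0], 22],
    [[0, 0, 0], [-38, -11, 0], 22],
    [[0, 0, 0], [-38, -11, 0], 22],
  ],
)

```text
time: 5.5
tool_pos: [0.5109, -0.0159, 0.2384]
tcp_rot: [-2.153, -2.286, 0.003]
wrist_force: [1.0, -0.2, -1.5]
width: 0.305
grip_force: 29.9
```

Request:
step_arm(
  targets=[
    [[0, 0, 0], [-38, -11, 0], 22],
    [[0, 0, 0], [-38, -11, 0], 22],
    [[0, 0, 0], [-38, -11, 0], 22],
    [[0, 0, 0.09], [0, 0, 0], 22],
    [[0, 0, 0.09], [0, 0, 0], 22],
  ],
)

```text
time: 5.92
tool_pos: [0.4847, -0.1327, 0.2385]
tcp_rot: [-2.359, -2.071, 0.002]
wrist_force: [0.1, 0.6, -0.4]
width: 0.307
grip_force: 29.9
```

Request:
step_arm(
  targets=[
    [[0, 0, 0], [0, 0, 0], 22],
    [[0, 0, 0], [0, 0, 0], 22],
    [[0, 0, 0], [0, 0, 0], 22],
  ],
)

```text
time: 6.17
tool_pos: [0.486, -0.1299, 0.2391]
tcp_rot: [-2.348, -2.085, 0.001]
wrist_force: [-0.7, -0.7, -0.7]
width: 0.305
grip_force: 29.9
```

```bash
python3 - <<'E'
from h import *
to(.488,-.130,.10,-7)
s=read_state();R=Ro.from_rotvec(s["tcp_rot"]).as_matrix()
C=calibration("wrist");a=read_camera("wrist")
d=Ro.from_rotvec([0,0,np.radians(-7)]).as_matrix()
for sx in(-1,1):
  for sy in(-1,1):
    p=proj("wrist",np.array([.489,-.13,.03])+d@np.array([sx*.1,sy*.075,0]),C);cv2.circle(a,tuple(int(v) for v in p),4,(0,255,0),-1)
v=s["tool_pos"]+R@np.array([0,0,.067])
for e in(-.0475,.0475):
    p=proj("wrist",v+R[:,0]*e,C);cv2.circle(a,tuple(int(q) for q in p),3,(255,0,255),-1)
cv2.imwrite("pics/w4.png",cv2.cvtColor(a,cv2.COLOR_RGB2BGR))
E
```

```text
t 6.17 pos [ 0.486  -0.1299  0.2391] yaw -6.78 zax [-1.4e-03  5.0e-04 -1.0e+00] w 26.1 F [-0.7 -0.7 -0.7]
shift mm [1.000e-01 2.200e+00 1.391e+02] turn 0.0039
```

View pics/w4.png

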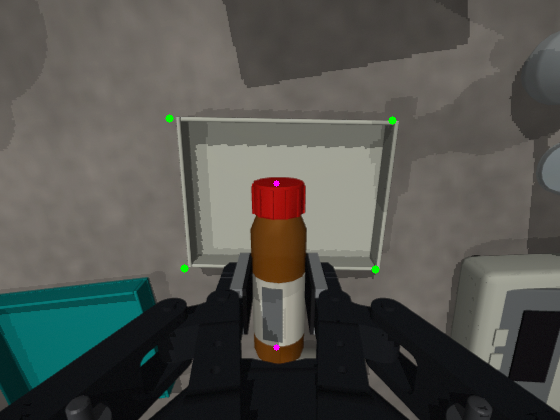

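The white tray's rim matches the prediction within a few mm: corners (180,119), (396,122), (187,268), (380,269). The vial is centred and level in the pads. Lowering it.

Request:
step_arm(
  targets=[
    [[0, 0, 0], [0, 2, 35], 22],
    [[0, 0, 0], [0, 0, 35], 22],
    [[0, 0, 0], [0, 0, 35], 22],
    [[0, 0, 0], [0, 0, 25], 22],
    [[0, 0, 0], [0, 0, 12], 22],
  ],
)

```text
time: 6.63
tool_pos: [0.4858, -0.1291, 0.094]
tcp_rot: [-2.345, -2.082, 0.005]
wrist_force: [-0.5, 0.4, -0.8]
width: 0.308
grip_force: 29.9
```

Request:
step_arm(
  targets=[
    [[0, 0, 0], [0, 0, 2], 22],
    [[0, 0, 0], [0, 0, 0], 22],
    [[0, 0, 0], [0, 0, 0], 22],
  ],
)

```text
time: 6.88
tool_pos: [0.4899, -0.1308, 0.0974]
tcp_rot: [2.349, 2.082, 0.002]
wrist_force: [0.2, -0.9, -0.9]
width: 0.308
grip_force: 29.9
```

Request:
step_arm(
  targets=[
    [[0, 0, 0], [0, 0, 1.5], 22],
    [[0, 0, 0], [0, 0, 1.5], 22],
    [[0, 0, 0], [0, 0, 0], 22],
  ],
)

```text
time: 7.13
tool_pos: [0.4892, -0.1309, 0.094]
tcp_rot: [2.35, 2.082, 0.002]
wrist_force: [0.5, -0.2, -1.8]
width: 0.306
grip_force: 29.9
```

Request:
step_arm(
  targets=[
    [[0, 0, 0], [0, 0, 1.5], 22],
    [[0, 0, 0], [0, 0, 1.5], 22],
    [[0, 0, 0], [0, 0, 0], 22],
  ],
)

```text
time: 7.38
tool_pos: [0.4883, -0.1306, 0.0898]
tcp_rot: [-2.352, -2.083, 0.0]
wrist_force: [0.7, 0.6, -0.6]
width: 0.308
grip_force: 29.9
```

Request:
step_arm(
  targets=[
    [[0, 0, 0], [0, 0, 1], 22],
    [[0, 0, 0], [0, 0, 0], 22],
  ],
)

```text
time: 7.55
tool_pos: [0.4883, -0.1306, 0.0887]
tcp_rot: [-2.352, -2.083, 0.0]
wrist_force: [-0.0, -0.1, -0.4]
width: 0.307
grip_force: 29.9
```

Request:
step_arm(
  targets=[
    [[0, 0, 0], [0, 0, 1], 22],
    [[0, 0, 0], [0, 0, 0], 22],
  ],
)

```text
time: 7.72
tool_pos: [0.4883, -0.1306, 0.0877]
tcp_rot: [-2.351, -2.083, 0.0]
wrist_force: [0.2, 1.0, -0.1]
width: 0.306
grip_force: 29.9
```

Request:
step_arm(
  targets=[
    [[0, 0, 0], [0, 0, 1], 22],
    [[0, 0, 0], [0, 0, 0], 22],
  ],
)

```text
time: 7.88
tool_pos: [0.4883, -0.1306, 0.0867]
tcp_rot: [-2.351, -2.083, 0.0]
wrist_force: [0.7, -0.1, -1.1]
width: 0.305
grip_force: 29.9
```

Request:
step_arm(
  targets=[
    [[0, 0, 0], [0, 0, 1], 22],
    [[0, 0, 0], [0, 0, 0], 22],
  ],
)

```text
time: 8.05
tool_pos: [0.4883, -0.1306, 0.0857]
tcp_rot: [-2.351, -2.083, 0.0]
wrist_force: [0.3, -0.2, -0.5]
width: 0.308
grip_force: 29.9
```

Request:
step_arm(
  targets=[
    [[0, 0, 0], [0, 0, 1], 22],
    [[0, 0, 0], [0, 0, 0], 22],
  ],
)

```text
time: 8.22
tool_pos: [0.4885, -0.1307, 0.0848]
tcp_rot: [2.352, 2.083, 0.0]
wrist_force: [0.5, -1.0, -0.1]
width: 0.307
grip_force: 29.9
```

Request:
step_arm(
  targets=[
    [[0, 0, 0], [0, 0, 0.7], 22],
    [[0, 0, 0], [0, 0, 0], 22],
  ],
)

```text
time: 8.38
tool_pos: [0.4885, -0.1307, 0.0847]
tcp_rot: [-2.352, -2.083, 0.0]
wrist_force: [-1.3, -0.0, 4.4]
width: 0.308
grip_force: 30.4
```

Contact is at TCP z 0.0847 (4.4 N), matching the axis height of 17.75 mm. Releasing gently.

Request:
step_arm(
  targets=[
    [[0, 0, 0], [0, 0, 0], 27],
    [[0, 0, 0], [0, 0, 0], 28],
    [[0, 0, 0], [0, 0, 0], 30],
    [[0, 0, 0], [0, 0, 0], 38],
    [[0, 0, 0], [0, 0, 0], 46],
  ],
)

```text
time: 8.8
tool_pos: [0.4884, -0.1307, 0.0841]
tcp_rot: [-2.352, -2.083, 0.0]
wrist_force: [0.2, 0.1, -0.2]
width: 0.534
grip_force: 0.0
```

Request:
step_arm(
  targets=[
    [[0, 0, 0], [0, 0, -10], 46],
    [[0, 0, 0], [0, 0, -30], 46],
    [[0, 0, 0], [0, 0, -40], 46],
    [[0, 0, 0], [0, 0, -40], 46],
    [[0, 0, 0], [0, 0, -20], 46],
  ],
)

```text
time: 9.22
tool_pos: [0.4905, -0.1313, 0.23]
tcp_rot: [2.347, 2.079, 0.006]
wrist_force: [0.8, 0.1, 0.2]
width: 0.537
grip_force: 0.0
```

Request:
step_arm(
  targets=[
    [[0, 0, 0], [0, 0, 0], 60],
    [[0, 0, 0], [0, 0, 0], 60],
  ],
)

```text
time: 9.38
tool_pos: [0.4896, -0.131, 0.2268]
tcp_rot: [2.348, 2.08, 0.004]
wrist_force: [-0.4, 0.2, -0.3]
width: 0.699
grip_force: 0.0
```

```bash
python3 - <<'E'
from h import *
C=calibration("wrist");a=read_camera("wrist")
for r in cut_out("wrist","vial_done")[:3]:
    b=cv2.minAreaRect(np.argwhere(r["region"])[:,::-1].astype(np.float32));print(r["score"],r["extent"],ray("wrist",b[0],.0178,C).round(4))
cv2.imwrite("pics/w5.png",cv2.cvtColor(a,cv2.COLOR_RGB2BGR))
to(.511,-.344,.22,-97)
E
```

```text
0.84 [262.1, 148.7, 287.5, 248.7] [ 0.4898 -0.129   0.0178]
t 9.48 pos [ 0.4876 -0.1304  0.2234] yaw -6.93 zax [-1.5e-03  5.0e-04 -1.0e+00] w 60.1 F [-0.4  0.5 -0.1]
shift mm [-209.2   49.     3.3] turn 1.5719
```

View pics/w5.png

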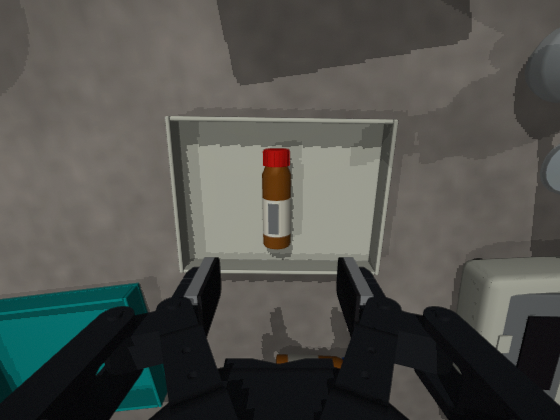

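The red-capped vial lies at rest in the white tray at (277,198). Next is the blue-capped vial.

Request:
step_arm(
  targets=[
    [[0, 0, 0], [-35, 1, 2], 60],
    [[0, 0, 0], [-35, 1, 2], 60],
    [[0, 0, 0], [-35, 1, 2], 60],
    [[0, 0, 0], [-35, 1, 2], 60],
    [[0, 0, 0], [-35, 1, 2], 60],
  ],
)

```text
time: 9.9
tool_pos: [0.4707, -0.3055, 0.2115]
tcp_rot: [-2.348, -2.08, 0.001]
wrist_force: [1.4, 0.5, 0.3]
width: 0.699
grip_force: 0.0
```

Request:
step_arm(
  targets=[
    [[0, 0, 0], [-35, 1, 2], 60],
    [[0, 0, 0.121], [0, 0, 0], 60],
    [[0, 0, 0.121], [0, 0, 0], 60],
    [[0, 0, 0.121], [0, 0, 0], 60],
    [[0, 0, 0.121], [0, 0, 0], 60],
  ],
)

```text
time: 10.32
tool_pos: [0.4676, -0.3393, 0.2092]
tcp_rot: [-2.783, -1.447, 0.003]
wrist_force: [0.8, 0.5, -0.7]
width: 0.703
grip_force: 0.0
```

Request:
step_arm(
  targets=[
    [[0, 0, 0.121], [0, 0, 0], 60],
    [[0, 0, 0.121], [0, 0, 0], 60],
    [[0, 0, 0.121], [0, 0, 0], 60],
    [[0, 0, 0.121], [0, 0, 0], 60],
    [[0, 0, 0.121], [0, 0, 0], 60],
  ],
)

```text
time: 10.73
tool_pos: [0.4678, -0.3389, 0.2093]
tcp_rot: [-3.089, -0.554, 0.005]
wrist_force: [-0.6, 0.5, 0.9]
width: 0.702
grip_force: 0.0
```

Request:
step_arm(
  targets=[
    [[0, 0, 0.121], [0, 0, 0], 60],
    [[0, 0, 0.121], [0, 0, 0], 60],
    [[0, 0, 0.121], [0, 0, 0], 60],
    [[0, 0, 0.121], [0, 0, 0], 60],
    [[0, 0, 0], [0, 0, 0], 60],
  ],
)

```text
time: 11.15
tool_pos: [0.4678, -0.3389, 0.2095]
tcp_rot: [-3.133, 0.198, 0.006]
wrist_force: [0.3, 0.3, -0.2]
width: 0.701
grip_force: 0.0
```

```bash
python3 - <<'E'
from h import *
to(.511,-.344,.12,-97)
C=calibration("wrist");a=read_camera("wrist")
for r in cut_out("wrist","vial_new")[:3]:
    b=cv2.minAreaRect(np.argwhere(r["region"])[:,::-1].astype(np.float32));print(r["score"],r["extent"],b,ray("wrist",b[0],.01375,C).round(4),[ray("wrist",p,.01375,C)[:2].round(4).tolist() for p in cv2.boxPoints(b)])
cv2.imwrite("pics/w6.png",cv2.cvtColor(a,cv2.COLOR_RGB2BGR))
E
```

```text
t 11.15 pos [ 0.4678 -0.3389  0.2095] yaw -97.23 zax [-0.0039  0.003  -1.    ] w 59.9 F [ 0.3  0.3 -0.2]
shift mm [43.8 -0.2 89.3] turn -0.004
0.8 [264.4, 99.6, 295.8, 211.3] ((278.5738830566406, 155.57977294921875), (31.169265747070312, 113.18556213378906), 2.2025980949401855) [ 0.5116 -0.3432  0.0137] [[0.4619, -0.3202], [0.5601, -0.338], [0.5559, -0.3638], [0.4571, -0.3491]]
```

View pics/w6.png

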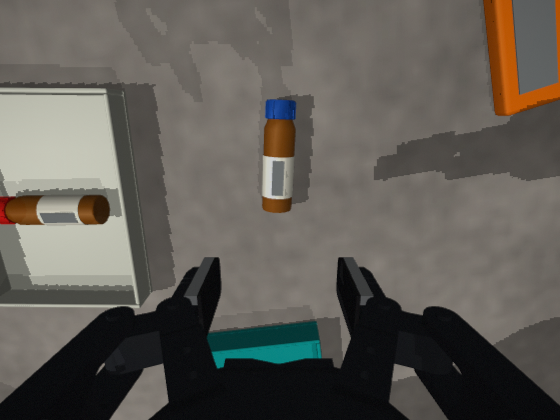

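The blue-capped vial is at (279,156), axis (281,105)-(277,207), turned about 2° from the tool. Approaching it.

Request:
step_arm(
  targets=[
    [[0, 0, 0.038], [0, 0, 0], 56],
    [[0, 0, 0], [21, -1, 0], 56],
    [[0, 0, 0], [21, -1, 0], 56],
    [[0, 0, 0], [0, 0, 35], 56],
    [[0, 0, 0], [0, 0, 30], 56],
  ],
)

```text
time: 11.67
tool_pos: [0.5132, -0.3456, 0.148]
tcp_rot: [3.129, -0.246, 0.007]
wrist_force: [-0.7, 0.1, -1.3]
width: 0.658
grip_force: 0.0
```

Request:
step_arm(
  targets=[
    [[0, 0, 0], [0, 0, 0], 56],
    [[0, 0, 0], [0, 0, 0], 56],
  ],
)

```text
time: 11.83
tool_pos: [0.5089, -0.3432, 0.1443]
tcp_rot: [-3.128, 0.25, 0.009]
wrist_force: [0.3, -0.5, 0.4]
width: 0.658
grip_force: 0.0
```

```bash
python3 - <<'E'
from h import *
to(.510,-.3435,.081,-99.4)
C=calibration("wrist");a=read_camera("wrist")
for r in cut_out("wrist","vial_new")[:1]:
    b=cv2.minAreaRect(np.argwhere(r["region"])[:,::-1].astype(np.float32));print(r["score"],r["extent"],b,ray("wrist",b[0],.01375,C).round(4),[ray("wrist",p,.01375,C)[:2].round(4).tolist() for p in cv2.boxPoints(b)])
for e in(-1,1):print(proj("wrist",[.510+e*.0475*.987,-.3435-e*.0475*.163,.01375],C))
E
```

```text
t 11.83 pos [ 0.5089 -0.3432  0.1443] yaw -99.12 zax [-0.0057  0.0042 -1.    ] w 56.2 F [ 0.3 -0.5  0.4]
shift mm [ 1.5  0.4 63.2] turn 0.0048
0.6 [263.1, 158.4, 300.0, 291.0] ((279.9999694824219, 226.49996948242188), (37.99999237060547, 134.99996948242188), 0.0) [ 0.5101 -0.3432  0.0138] [[0.4569, -0.3199], [0.56, -0.3382], [0.556, -0.3634], [0.4523, -0.3491]]
[279.90104329 284.30374855]
[280.93732508 160.54844376]
```

Request:
step_arm(
  targets=[
    [[0, 0, 0.005], [1, 0, 30], 56],
    [[0, 0, 0], [0, 0, 20], 56],
    [[0, 0, 0], [0, 0, 9], 56],
    [[0, 0, 0], [0, 0, 3], 56],
    [[0, 0, 0], [0, 0, 0], 50],
  ],
)

```text
time: 12.35
tool_pos: [0.5121, -0.3451, 0.0859]
tcp_rot: [3.13, -0.26, 0.001]
wrist_force: [1.0, 0.2, 0.7]
width: 0.588
grip_force: 0.0
```

Request:
step_arm(
  targets=[
    [[0, 0, 0], [0, 0, 0], 46],
    [[0, 0, 0], [0, 0, 0], 44],
  ],
)

```text
time: 12.52
tool_pos: [0.5129, -0.3456, 0.0872]
tcp_rot: [3.129, -0.26, 0.004]
wrist_force: [1.4, -0.5, -0.4]
width: 0.516
grip_force: 0.0
```

```bash
python3 - <<'E'
from h import *
to(.510,-.3435,.081,-99.4)
E
```

```text
t 12.52 pos [ 0.5129 -0.3456  0.0872] yaw -99.52 zax [ 0.0027 -0.002  -1.    ] w 44.0 F [ 1.4 -0.5 -0.4]
shift mm [-3.2 -1.6  6.2] turn -0.002
```

Request:
step_arm(
  targets=[
    [[0, 0, 0], [0, 0, 2], 44],
    [[0, 0, 0], [0, 0, 0], 44],
    [[0, 0, 0], [0, 0, 0], 44],
    [[0, 0, 0], [0, 0, 0], 44],
  ],
)

```text
time: 12.85
tool_pos: [0.5119, -0.3448, 0.0835]
tcp_rot: [3.131, -0.261, 0.0]
wrist_force: [-1.3, -0.4, -0.8]
width: 0.515
grip_force: 0.0
```

```bash
python3 - <<'E'
from h import *
to(.510,-.3435,.081,-99.4)
E
```

```text
t 12.85 pos [ 0.5119 -0.3448  0.0835] yaw -99.52 zax [ 3.e-04 -2.e-04 -1.e+00] w 44.0 F [-1.3 -0.4 -0.8]
shift mm [-2.1 -1.   2.5] turn -0.0021
```

Request:
step_arm(
  targets=[
    [[0, 0, 0], [-2, -1, 2.5], 40],
    [[0, 0, 0], [0, 0, 0], 34],
    [[0, 0, 0], [0, 0, 0], 30],
    [[0, 0, 0], [0, 0, 0], 26],
    [[0, 0, 0], [0, 0, 0], 22],
  ],
  grip_force=30,
)

```text
time: 13.27
tool_pos: [0.5099, -0.3434, 0.0805]
tcp_rot: [-3.131, 0.261, 0.0]
wrist_force: [-0.5, -1.1, -0.4]
width: 0.307
grip_force: 30.3
```

Request:
step_arm(
  targets=[
    [[0, 0, 0], [0, 0, 0], 22],
    [[0, 0, 0], [0, 0, 0], 22],
  ],
)

```text
time: 13.43
tool_pos: [0.51, -0.3434, 0.0806]
tcp_rot: [-3.131, 0.261, 0.0]
wrist_force: [-0.8, -1.0, -1.0]
width: 0.307
grip_force: 30.3
```

Request:
step_arm(
  targets=[
    [[0, 0, 0], [0, 0, -15], 22],
    [[0, 0, 0], [0, 0, -35], 22],
    [[0, 0, 0], [0, 0, -40], 22],
    [[0, 0, 0], [0, 0, -40], 22],
    [[0, 0, 0], [0, 0, -35], 22],
  ],
)

```text
time: 13.85
tool_pos: [0.5101, -0.3435, 0.2481]
tcp_rot: [3.13, -0.261, 0.002]
wrist_force: [0.4, -0.3, 0.1]
width: 0.304
grip_force: 30.3
```

Request:
step_arm(
  targets=[
    [[0, 0, 0], [-3, -37, 0], 22],
    [[0, 0, 0], [-3, -37, 0], 22],
    [[0, 0, 0], [-3, -37, 0], 22],
    [[0, 0, 0], [-3, -37, 0], 22],
    [[0, 0, 0], [-3, -37, 0], 22],
  ],
)

```text
time: 14.27
tool_pos: [0.5256, -0.157, 0.2459]
tcp_rot: [3.131, -0.262, 0.001]
wrist_force: [-0.4, 0.2, -0.5]
width: 0.31
grip_force: 30.5
```

Request:
step_arm(
  targets=[
    [[0, 0, 0], [-3, -37, 0], 22],
    [[0, 0, 0], [-3, -37, 0], 22],
    [[0, 0, 0], [-3, -37, 0], 22],
    [[0, 0, 0], [-3, -37, 0], 22],
    [[0, 0, 0], [-3, -37, 0], 22],
  ],
)

```text
time: 14.68
tool_pos: [0.5414, 0.0282, 0.2458]
tcp_rot: [-3.131, 0.261, -0.001]
wrist_force: [1.5, 0.3, -0.1]
width: 0.309
grip_force: 30.5
```

Request:
step_arm(
  targets=[
    [[0, 0, 0], [-3, -37, 0], 22],
    [[0, 0, 0], [-3, -37, 0], 22],
    [[0, 0, -0.12], [0, 0, 0], 22],
    [[0, 0, -0.12], [0, 0, 0], 22],
    [[0, 0, -0.12], [0, 0, 0], 22],
  ],
)

```text
time: 15.1
tool_pos: [0.5477, 0.1016, 0.2455]
tcp_rot: [3.125, 0.317, -0.0]
wrist_force: [-0.5, -0.1, -0.0]
width: 0.306
grip_force: 30.4
```

Request:
step_arm(
  targets=[
    [[0, 0, -0.12], [0, 0, 0], 22],
    [[0, 0, -0.12], [0, 0, 0], 22],
    [[0, 0, -0.12], [0, 0, 0], 22],
    [[0, 0, -0.12], [0, 0, 0], 22],
    [[0, 0, -0.12], [0, 0, 0], 22],
  ],
)

```text
time: 15.52
tool_pos: [0.5478, 0.1004, 0.2456]
tcp_rot: [-2.894, -1.223, 0.0]
wrist_force: [-0.6, -0.2, -0.9]
width: 0.305
grip_force: 30.5
```

Request:
step_arm(
  targets=[
    [[0, 0, -0.12], [0, 0, 0], 22],
    [[0, 0, -0.12], [0, 0, 0], 22],
    [[0, 0, -0.12], [0, 0, 0], 22],
    [[0, 0, -0.12], [0, 0, 0], 22],
    [[0, 0, -0.12], [0, 0, 0], 22],
  ],
)

```text
time: 15.93
tool_pos: [0.5478, 0.1004, 0.2456]
tcp_rot: [-2.403, -2.024, 0.0]
wrist_force: [-0.7, -0.8, -0.3]
width: 0.307
grip_force: 30.5
```

Request:
step_arm(
  targets=[
    [[0, 0, -0.12], [0, 0, 0], 22],
    [[0, 0, -0.12], [0, 0, 0], 22],
    [[0, 0, 0], [0, 0, 0], 22],
    [[0, 0, 0], [0, 0, 0], 22],
  ],
)

```text
time: 16.27
tool_pos: [0.5478, 0.1004, 0.2456]
tcp_rot: [-2.154, -2.287, 0.0]
wrist_force: [-0.1, -0.5, -1.5]
width: 0.31
grip_force: 30.5
```

```bash
python3 - <<'E'
from h import *
to(.5565,.180,.19,3.5)
E
```

```text
t 16.27 pos [0.5478 0.1004 0.2456] yaw 3.42 zax [-1.e-04 -0.e+00 -1.e+00] w 26.5 F [-0.1 -0.5 -1.5]
shift mm [79.  13.4 55.6] turn -0.0014
```

Request:
step_arm(
  targets=[
    [[0, 0, 0], [30, 5, 0], 22],
    [[0, 0, 0], [30, 5, 0], 22],
    [[0, 0, 0], [19, 3.4, 0], 22],
    [[0, 0, 0], [0, 0, 20], 22],
    [[0, 0, 0], [0, 0, 0], 22],
  ],
)

```text
time: 16.68
tool_pos: [0.5548, 0.1808, 0.2228]
tcp_rot: [-2.15, -2.288, 0.006]
wrist_force: [-1.2, -0.5, -1.4]
width: 0.312
grip_force: 30.4
```

Request:
step_arm(
  targets=[
    [[0, 0, 0], [0, 0, 0], 22],
    [[0, 0, 0], [0, 0, 0], 22],
    [[0, 0, 0], [0, 0, 0], 22],
  ],
)

```text
time: 16.93
tool_pos: [0.5567, 0.1796, 0.2264]
tcp_rot: [2.152, 2.288, 0.001]
wrist_force: [0.8, -0.0, 0.4]
width: 0.308
grip_force: 30.4
```

```bash
python3 - <<'E'
from h import *
C=calibration("wrist");a=read_camera("wrist")
cv2.imwrite("pics/w7.png",cv2.cvtColor(a,cv2.COLOR_RGB2BGR))
for r in cut_out("wrist","vial_a")[:4]:
    b=cv2.minAreaRect(np.argwhere(r["region"])[:,::-1].astype(np.float32));print(r["score"],r["extent"],ray("wrist",b[0],.0934,C).round(4),b[2])
for r in tip_of("wrist","valley_mid")+tip_of("wrist","valley_front")+tip_of("wrist","valley_back"):print(r,ray("wrist",r["at"][::-1],.0934,C).round(4))
to(.5565,.180,.1602,3.5)
E
```

```text
0.88 [343.6, 106.1, 395.1, 253.7] [0.619  0.2194 0.0934] 4.864514350891113
0.57 [157.8, 112.0, 209.5, 257.4] [0.4887 0.208  0.0934] 84.68545532226562
t 17.18 pos [0.5566 0.1797 0.2263] yaw 3.56 zax [ 9.e-04  3.e-04 -1.e+00] w 26.2 F [ 0.3 -0.2 -0.1]
shift mm [ 0.3 -0.2 66.1] turn 0.0011
```

The midpoint of the two white vials puts the valley at x≈0.556, in agreement with the current pose. Lowering.

Request:
step_arm(
  targets=[
    [[0, 0, 0], [0, -0.6, 30], 22],
    [[0, 0, 0], [0, 0, 20], 22],
    [[0, 0, 0], [0, 0, 8], 22],
    [[0, 0, 0], [0, 0, 2], 22],
    [[0, 0, 0], [0, 0, 0], 22],
  ],
)

```text
time: 17.6
tool_pos: [0.5556, 0.1799, 0.1654]
tcp_rot: [-2.15, -2.29, 0.001]
wrist_force: [0.2, 0.3, -0.8]
width: 0.31
grip_force: 30.5
```

Request:
step_arm(
  targets=[
    [[0, 0, 0], [0, 0, 0], 22],
    [[0, 0, 0], [0, 0, 0], 22],
    [[0, 0, 0], [0, 0, 0], 22],
    [[0, 0, 0], [0, 0, 0], 22],
  ],
)

```text
time: 17.93
tool_pos: [0.5564, 0.1802, 0.1669]
tcp_rot: [2.15, 2.29, 0.003]
wrist_force: [-0.1, 0.0, -0.3]
width: 0.31
grip_force: 30.5
```

Request:
step_arm(
  targets=[
    [[0, 0, 0], [0, 0, 1.5], 22],
    [[0, 0, 0], [0, 0, 0], 22],
  ],
)

```text
time: 18.1
tool_pos: [0.5558, 0.1801, 0.1643]
tcp_rot: [2.15, 2.29, 0.0]
wrist_force: [0.0, -0.2, -0.5]
width: 0.308
grip_force: 30.5
```

Request:
step_arm(
  targets=[
    [[0, 0, 0], [0, 0, 1.5], 22],
    [[0, 0, 0], [0, 0, 0], 22],
    [[0, 0, 0], [0, 0, 0], 22],
  ],
)

```text
time: 18.35
tool_pos: [0.5556, 0.18, 0.1624]
tcp_rot: [-2.15, -2.29, 0.001]
wrist_force: [0.2, -0.2, 0.1]
width: 0.307
grip_force: 30.4
```

Request:
step_arm(
  targets=[
    [[0, 0, 0], [0, 0, 1], 22],
    [[0, 0, 0], [0, 0, 0], 22],
    [[0, 0, 0], [0, 0, 0], 22],
  ],
)

```text
time: 18.6
tool_pos: [0.5557, 0.18, 0.1615]
tcp_rot: [-2.15, -2.29, 0.0]
wrist_force: [0.4, 0.5, -2.0]
width: 0.309
grip_force: 30.4
```

Request:
step_arm(
  targets=[
    [[0, 0, 0], [0, 0, 1], 22],
    [[0, 0, 0], [0, 0, 0], 22],
    [[0, 0, 0], [0, 0, 0], 22],
  ],
)

```text
time: 18.85
tool_pos: [0.5563, 0.1802, 0.1613]
tcp_rot: [2.15, 2.29, 0.002]
wrist_force: [0.5, -0.1, 2.5]
width: 0.307
grip_force: 30.7
```

Contact. Releasing slowly.

Request:
step_arm(
  targets=[
    [[0, 0, 0], [0, 0, 0.4], 22],
    [[0, 0, 0], [0, 0, 0], 27],
    [[0, 0, 0], [0, 0, 0], 29],
    [[0, 0, 0], [0, 0, 0], 38],
    [[0, 0, 0], [0, 0, 0], 46],
  ],
)

```text
time: 19.27
tool_pos: [0.5552, 0.1799, 0.1596]
tcp_rot: [-2.15, -2.29, 0.002]
wrist_force: [-0.8, -0.1, 0.5]
width: 0.538
grip_force: 0.0
```

Request:
step_arm(
  targets=[
    [[0, 0, 0], [0, 0, 0], 46],
    [[0, 0, 0], [0, 0, -15], 46],
    [[0, 0, 0], [0, 0, -35], 46],
    [[0, 0, 0], [0, 0, -40], 46],
    [[0, 0, 0], [0, 0, -20], 46],
  ],
)

```text
time: 19.68
tool_pos: [0.557, 0.1804, 0.2744]
tcp_rot: [2.149, 2.289, 0.006]
wrist_force: [1.0, -0.2, 0.5]
width: 0.541
grip_force: 0.0
```

Request:
step_arm(
  targets=[
    [[0, 0, 0], [-40, -5, 0], 46],
    [[0, 0, 0], [-40, -5, 0], 46],
    [[0, 0, 0], [0, 0, 0], 46],
    [[0, 0, 0], [0, 0, 0], 46],
  ],
)

```text
time: 20.02
tool_pos: [0.5505, 0.0979, 0.2701]
tcp_rot: [-2.154, -2.286, 0.0]
wrist_force: [0.6, -0.1, -0.2]
width: 0.539
grip_force: 0.0
```

```bash
python3 - <<'E'
from h import *
to(.5565,.180,.1602,3.5)
C=calibration("wrist");a=read_camera("wrist")
for q in("vial_new","vial_a"):
  for r in cut_out("wrist",q)[:3]:
    b=cv2.minAreaRect(np.argwhere(r["region"])[:,::-1].astype(np.float32));print(q,r["score"],r["extent"],b[2],ray("wrist",b[0],.0934,C).round(4))
t=read_camera("top");v=cv2.resize(t[130:270,90:380],None,fx=560/290,fy=560/290,interpolation=cv2.INTER_CUBIC)
cv2.imwrite("pics/end.png",cv2.cvtColor(np.vstack([a[:320],v]),cv2.COLOR_RGB2BGR))
E
```

```text
t 20.02 pos [0.5505 0.0979 0.2701] yaw 3.41 zax [-4.e-04  0.e+00 -1.e+00] w 46.1 F [ 0.6 -0.1 -0.2]
shift mm [ 81.6  11.  109.9] turn -0.0015
vial_new 0.84 [274.2, 37.9, 308.2, 170.5] 90.0 [0.5556 0.1845 0.0934]
vial_a 0.78 [183.6, 0.0, 225.8, 135.1] 85.60128784179688 [0.4899 0.2082 0.0934]
vial_a 0.72 [353.5, 0.0, 401.1, 128.7] 4.763641834259033 [0.6184 0.2177 0.0934]
```

View pics/end.png

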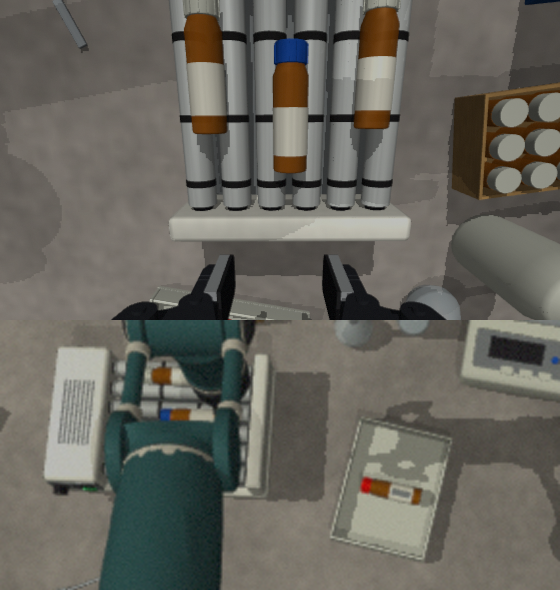

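The blue-capped vial lies in the middle valley at (290,105) and turns: its label patch has rotated out of view. The white-capped vials are still in their valleys at (208,70) and (377,70). The red-capped vial rests in the white tray at (397,492) in the lower half. Handing in.

```bash
python3 -c "
from workcell import *
print(finish_job())"
```

```text
the job is handed in; nothing more can be done
None
```

The job is handed in at about 20 s: the red-capped vial lies in the white tray, the blue-capped vial turns in the middle valley it left, and the white-capped vials are still on the mixer.

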